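Third hand: hold a pillow block against the sprung fence

ROBOT

A 6-joint arm with a two-finger parallel gripper is mounted at the origin on the work surface. World frame = base frame: x ahead of the robot, y to its left, z up, the work surface at z = 0. Lengths are in m, angles in rad, forces in N, time in s.
With the tool pointing down it reaches from about 0.3 to 0.775 m from the base axis. Payload 14.6 kg.
Tool frame: the origin (TCP) lies on the mounting face of the last link; the fingertips stand 199 mm ahead of it and the grasp point (between the pads) lies 180 mm ahead of it; z points along the fingers, y is the direction in which the jaws open and shut (so a half turn about z gives the same grasp; the last joint's range is limited). The gripper opens to 94 mm and grips with 3 to 60 N. Pads are 16 mm wide; open, the fingers measure 119 mm over their backs; the gripper's body (75 mm by 177 mm) begins 78 mm behind the grasp point.
Start: joints at [1.109, 0.3, 1.521, -0, 1.321, -0.067], TCP at [0.212, 0.508, 0.405] pointing down, gripper open.
Joint ranges: [-3.03, 3.03], [-0.79, 2.21], [0.23, 2.52], [-1.04, 4.18], [0, 3.07], [-2.55, 2.55]. Speed limits (rad/s): [2.22, 2.22, 2.57, 3.14, 3.14, 3.14].

INTERFACE

Orientations are given as [roll, pitch, yaw] about the fixed x, y, z axes, in that order (R = Rz(yaw) Ry(pitch) Rx(roll)).
In Python, from station import sensors, vision, job gives the robot as it stands. The module is installed in compiled form; this text tells all that it offers.
- The arm moves only by the tool arm_command, never from a script. Its argument "plan" is one flat list of numbers, 5 for each row, row after row: the closure, from -1 (fully open) to 1 (shut), so that 0 is half open, then the shift along the world's x, y, z scaled (see below), then the turn about the world's z scaled (see below). A call has 1 to 20 rows; each row is the pose to reach, as a shift and turn from the pose commanded when the call began; what a row does not reach only later rows make up. The controller multiplies each number of a shift by 400 mm and each number of a turn by 120 degrees. A row lasts 1/10 s, in which the tool goes at most 50 mm and 8.59 degrees, less where a joint would pass 70% of its speed; a pose out of reach is approached as far as the arm can. A call with a number of a shift or a turn outside -1 to 1 is refused whole. A call with a gripper value outside its range is refused whole. The fingers move at their own pace and stop on an object; "newtons" is the grip in N (left out, the last holds). Time passes only in rows, so rows that repeat a pose let the fingers close. It gives the time, the measured TCP pose, the force and the opening at its end, in the units of the state.
- sensors.get_obs(): the state, without advancing time (a new reading comes with each control period).
- vision.camera(name): name is "scene" or "top" or "wrist"; returns the picture (480x640x3 uint8, blue, green, red); there is no depth.
- vision.camera_params(name): a dict with "intrinsics" (3x3 intrinsics, pixels), "k1" (the pictures are not rectified: a ray, as slopes to the right and down, at radius r is drawn at 1 + k1 r^2 times it, then the intrinsics apply), "rvec" (rotation vector, rad) and "tvec" (3), from world to camera coordinates, as OpenCV has them. Camera axes: x right, y down, z forward; pixel columns grow to the right and rows downward; lengths in m; the calibration is good to about 2 mm. A picture is of the moment at which its call begins: read the wrist's pose just before it. camera_params takes no time and is no camera call; for the wrist camera it gives the pose at the moment of the call.
- job.hand_in(): hands the job in, once; it reports no verdict.
Trained networks look in the newest picture that a camera, given by its name, has taken for a name from the list of things; names that differ only in an ending like _2 or _b are one class to them, and where a whole thing is asked for, a point or a joint stands for the part that bears it (a point fixed in the world has none). Each returns a list of dicts, best first, with "confidence" (0 to 1); they miss things now and then, are a little off and sometimes report something else, mostly with a low value. They report only what shows in the picture. A call takes as long as a camera call. They do not tell look-alikes from the thing itself.
- vision.search_frame(name, camera): "at" ([row, column] in pixels, amid what is visible of it).
- vision.silhouettes(name, camera): "mask" (480x640 bool, what is visible of it) and "at" ([row, column] in pixels, amid what is visible of it).
- vision.pinpoint(name, camera): "at" ([row, column] in pixels: a listed point, or the origin of a listed thing).
The state is a dict: "time_s": time; "qpos": joint angles; "joint_vel": joint speeds; "tau": joint torques, N m; "ee_pos": TCP position; "eef_rot": TCP orientation; "force": force on the tool from outside, world axes, zero at the start; "moment": the same for the moment, N m; "grip_width": finger opening in m.
Only numpy, scipy, OpenCV 4.12 (cv2) and the standard library are available. Lean on these libraries where they do the work, as an engineer would, in place of code of your own. Each camera call takes 0.05 s, during which the arm holds its last target.

TASK

Pick up the black pillow block bearing gently, with a light grip of no more than about 40 N, and lower it flat onto the bed of the holding fixture between the two rails, still gripped and clear of the blue sprung fence. Then slide it along the rails so that its end presses squarely on the fence with a steady 12 N or so (pointer in the green part of the scale, never run to the end of its travel) for a couple of seconds, and finish while still gripping it and holding it there for a colleague to screw it down. Leave the bottle, the ring and the valve block where they are.

Things in the scene. Friction and masses are not known exactly. Their poses are not given: they have to be found in the camera images.
- block: black pillow block bearing, loose, 0.3 to 0.6 kg, upright on the bench: foot 100 (x) by 44 (y) by 14 (z) mm, with a round boss in its middle, a cylinder along y, 50 mm diameter, 30 mm wide between flat faces, top 67 mm up, on a pedestal 50 (x) by 30 (y) mm. Grip it across the flat faces (closing along y, 30 mm). Same either way round. Origin: centre of underside, z up
- boss (a point): centre of the block's round boss, 42 mm above the block's underside; grip here
- fixture: fixed holding fixture: aluminium bed, flat top 16 mm above the bench, local x -120 to +130 mm, 120 mm wide (y). Blue sprung fence across it, face at x = +55 mm at rest; green spring housing behind it, x 108 to 130 mm, top 56 mm above the bench. Origin: at bench height on the centre line between the rails; +x runs along the rails to the fence, z up
- fence_face (a point): blue fence plate, 84 mm wide (y), 12 mm thick (x), from 2 to 38 mm above the bed. This point: at bed height, middle of its pressing face, which looks to -x (to the rails); it yields to +x against a spring. A black pointer at its +y end moves over a scale strip on the bed: white for 0 to 15 mm of travel, green 15 to 25, red beyond
- fence (a joint): travel of the fence in metres: 0 at rest, growing as it is pushed along the fixture's +x, hard end at 0.035. The spring gives 0.6 N per mm without preload: 12 N at 0.020; the green part of the scale, 0.015 to 0.025, is 9 to 15 N
- bottle: bystander: white bottle with green label and cap, 52 mm diameter, 120 mm tall, upright; origin centre of its underside
- ring: bystander: black ring lying flat, 84 mm outer diameter, 18 mm high; origin centre of its underside
- valve: bystander: grey metal valve block 55 by 45 by 45 mm with a brass stub and red cap on top, 75 mm high in all; origin centre of its underside
- channel (a point): point on the bed top midway between the two dark steel rails, at the fixture's x = -37 mm; the rails run along the fixture's x from -105 to +30 mm, each 8 mm high and 8 mm wide, 56 mm clear between them (inner faces at y = -28 and +28 mm)
Things that resemble listed ones, but are neither listed nor needed, are in the scene too. Several things have the shape of the block; the one meant has the colours described above.

How it is judged:
On the way, in this order (a step that is already met when the one before it is completed fails the run):
1. the gripped block is down on the bed, flat, between the rails, and clear of the fence (z of block in the frame of fixture between 0.013 and 0.0195 m and y of block in the frame of fixture between -0.0085 and 0.0085 m and x of block in the frame of fixture between -0.09 and 0.004 m and angle between block's own z axis and vertical below 0.06 rad and angle between the x axis of block and the x axis of fixture, either way round below 0.15 rad and contact force between the fingers and block above 3 N and value of joint fence below 0.002 m), for 0.1 s.
2. the block presses on the fence with 9 to 15 N, steadily for 1.5 s (contact force between block and fence between 9 and 15 N), for 1.5 s.
At the end, for the whole second after the job is handed in: the block, still in the gripper, is flat on the bed (within 3.5 mm and 0.06 rad), within 8.5 mm of the centre line, square to the fence within 0.07 rad, at rest, and presses on the fence with 9 to 15 N (fence travel about 15 to 25 mm) (all of step 2 and value of joint fence between 0.014 and 0.026 m and contact force between the fingers and block above 3 N and distance between the grasp point and boss below 0.035 m and z of block in the frame of fixture between 0.013 and 0.0195 m and y of block in the frame of fixture between -0.0085 and 0.0085 m and angle between block's own z axis and vertical below 0.06 rad and angle between the x axis of block and the x axis of fixture, either way round below 0.07 rad and linear speed of block below 0.01 m/s); the arm keeps its last pose, push and grip.
It fails at once if the block is squeezed hard (over 60 N a finger, 120 N both together) (contact force between the fingers and block above 120 N).
It fails at once if the fence is driven to the end of its travel (value of joint fence above 0.033 m).
It fails at once if the bottle, the ring or the valve block is moved more than 20 mm (distance of any of bottle, ring, valve from where it was at the start of the episode above 0.02 m).
It also fails if it takes over 51 s, if anything falls off the work surface, if the arm or the gripper's body presses on something with over 40 N, if the wrist force passes 120 N, or if a joint passes its speed limit or range.

## Working session

There is one attempt and no reset: what is moved stays moved. The work goes in short steps, Python scripts to look and compute and a tool call to move; the robot and the scene stay as the last step left them, time stands still between calls to the robot, and variables do not carry over. Pictures are saved under pics/ and viewed, and the job is handed in when it is done.

Besides the shell and the picture viewer there is one more tool, called after "Request:" as a command line: name --argument value ..., lists and objects as JSON in quotes. arm_command: Moves the arm, as the interface text tells. Its arguments: {"type":"object","properties":{"plan":{"type":"array"},"newtons":{"type":"number"}},"required":["plan"]}

```bash
mkdir -p pics; cat > h.py <<'E'
import numpy as np, cv2
from station import sensors, vision, job
def ray(cam,rc,P=None):
    P=P or vision.camera_params(cam)
    K=np.array(P["intrinsics"],float);k1=float(P["k1"])
    R,_=cv2.Rodrigues(np.array(P["rvec"],float));t=np.array(P["tvec"],float).ravel()
    uv=np.array([[[rc[1],rc[0]]]],float)
    n=cv2.undistortPoints(uv,K,np.array([k1,0,0,0.]))[0,0]
    return -R.T@t, R.T@np.array([n[0],n[1],1.])
def atz(cam,rc,z,P=None):
    o,d=ray(cam,rc,P); return o+d*(z-o[2])/d[2]
def proj(cam,pts,P=None):
    P=P or vision.camera_params(cam)
    p,_=cv2.projectPoints(np.array(pts,float).reshape(-1,3),np.array(P["rvec"],float),np.array(P["tvec"],float),np.array(P["intrinsics"],float),np.array([float(P["k1"]),0,0,0]))
    return p[:,0,::-1]
E
cat > a.py <<'E'
from h import *
print(sensors.get_obs())
for c in ["scene","top","wrist"]:
    cv2.imwrite(f"pics/{c}0.png",vision.camera(c))
    print(c,vision.camera_params(c))
for n in ["block","boss","fixture","fence_face","channel","bottle","ring","valve"]:
    print(n,[(np.round(d["at"]).tolist(),round(d["confidence"],2)) for d in vision.pinpoint(n,"top")])
E
python3 a.py
```

```text
{'time_s': 0.0, 'qpos': array([ 1.10941728e+00,  3.00499194e-01,  1.52160932e+00, -8.96463764e-07,
        1.32068709e+00, -6.66101859e-02]), 'joint_vel': array([-1.14649197e-03,  1.16415126e-03, -1.75552147e-03,  1.94706179e-05,
       -1.01596177e-03, -6.82681496e-04]), 'tau': array([-7.10666809e-04, -5.31784666e+01, -3.52735770e+01,  7.07986252e-02,
        2.43898766e-02, -5.03134046e-06]), 'ee_pos': array([0.21152041, 0.50766416, 0.40405883]), 'eef_rot': array([-3.14039231e+00, -7.92031465e-05,  2.74682396e+00]), 'force': array([-0.45957217, -0.27883918, -0.5697196 ]), 'moment': array([ 0.00835442, -0.04108794, -0.0174291 ]), 'grip_width': 0.09376387157192058}
scene {'intrinsics': array([[456.73844089,   0.        , 320.00879118],
       [  0.        , 456.73844089, 240.09457622],
       [  0.        ,   0.        ,   1.        ]]), 'k1': -0.07846501085775168, 'rvec': array([ 0.73676066,  2.5196767 , -1.19082886]), 'tvec': array([ 0.42090968, -0.14378261,  1.06970435])}
top {'intrinsics': array([[466.69674443,   0.        , 324.84210783],
       [  0.        , 466.69674443, 238.86850637],
       [  0.        ,   0.        ,   1.        ]]), 'k1': -0.07994894464866002, 'rvec': array([ 2.15663231, -2.14334572,  0.08791766]), 'tvec': array([0.04381648, 0.50953821, 0.76471101])}
wrist {'intrinsics': array([[402.45399624,   0.        , 317.29202289],
       [  0.        , 402.45399624, 243.05250445],
       [  0.        ,   0.        ,   1.        ]]), 'k1': -0.012591304591845693, 'rvec': array([-2.42544303, -1.61809974, -0.21353603]), 'tvec': array([-0.54814617, -0.02635042,  0.39160603])}
block [([221.0, 167.0], 0.96), ([242.0, 242.0], 0.63), ([322.0, 224.0], 0.58)]
boss [([323.0, 216.0], 0.89), ([223.0, 156.0], 0.61)]
fixture [([256.0, 460.0], 0.67)]
fence_face [([224.0, 470.0], 0.82)]
channel [([274.0, 461.0], 0.85)]
bottle [([148.0, 357.0], 0.76)]
ring [([224.0, 351.0], 0.69)]
valve [([294.0, 356.0], 0.72)]
```

View pics/top0.png

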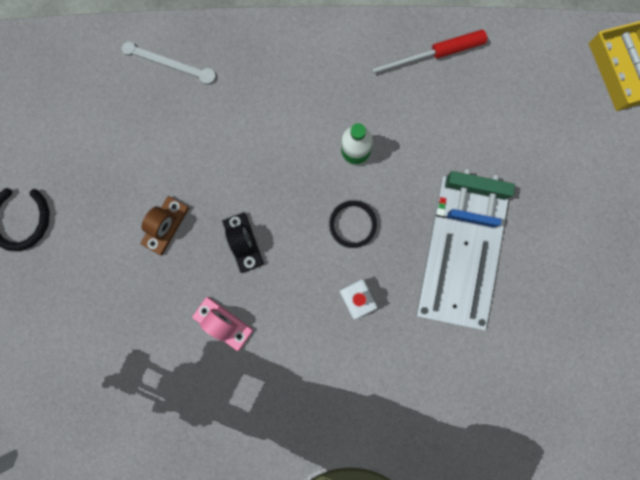

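View pics/scene0.png

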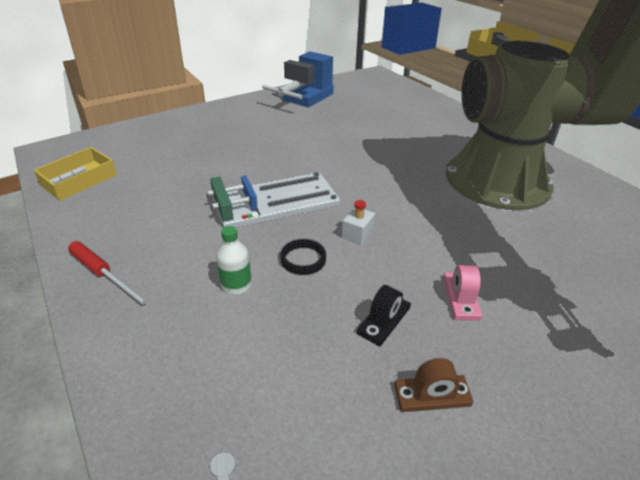

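View pics/wrist0.png

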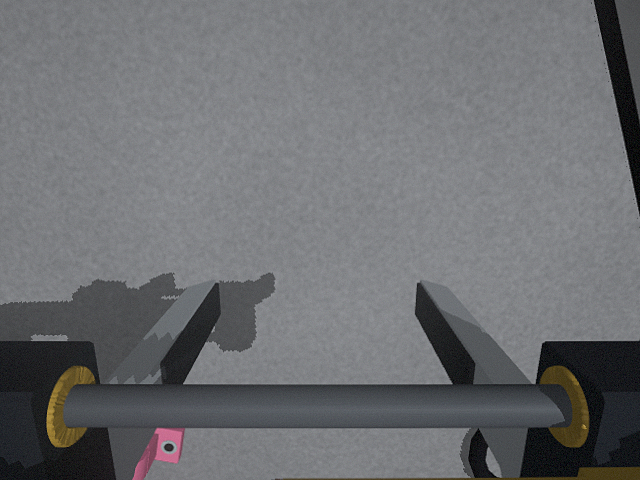

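The black block sits at top-view (242,242), between the brown and pink look-alikes. The fixture is at about (256,460) and its fence points up the image. Next I'll measure both more finely.

```bash
cat > b.py <<'E'
from h import *
im=cv2.imread("pics/top0.png")
cv2.imwrite("pics/z_fix.png",cv2.resize(im[160:340,400:540],None,fx=4,fy=3.3,interpolation=cv2.INTER_CUBIC)[:600])
cv2.imwrite("pics/z_blk.png",cv2.resize(im[200:285,200:285],None,fx=7,fy=7,interpolation=cv2.INTER_CUBIC))
for n,rc,z in [("block",(242,242),0),("fix",(256,460),0),("ff",(224,470),.016),("ch",(274,461),.016),("bottle",(148,357),0),("ring",(224,351),0),("valve",(294,356),0),("pink",(322,224),0),("brown",(221,167),0)]:
    print(n,atz("top",rc,z).round(4))
print(ray("top",(240,320))[0])
E
python3 b.py
```

```text
block [0.5062 0.195  0.    ]
fix [ 0.4834 -0.1895  0.    ]
ff [ 0.5378 -0.2041  0.016 ]
ch [ 0.4512 -0.1864  0.016 ]
bottle [ 0.6779 -0.009   0.    ]
ring [0.5392 0.0018 0.    ]
valve [ 0.4162 -0.0071  0.    ]
pink [0.3652 0.2233 0.    ]
brown [0.5437 0.3333 0.    ]
[0.42109823 0.02316319 0.81760121]
```

View pics/z_fix.png

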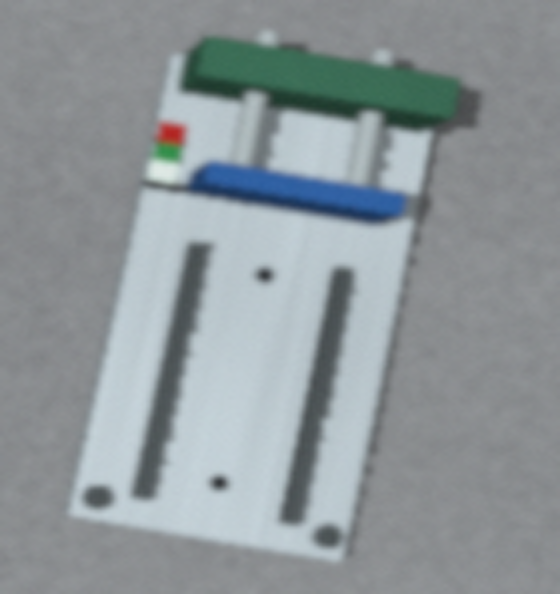

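View pics/z_blk.png

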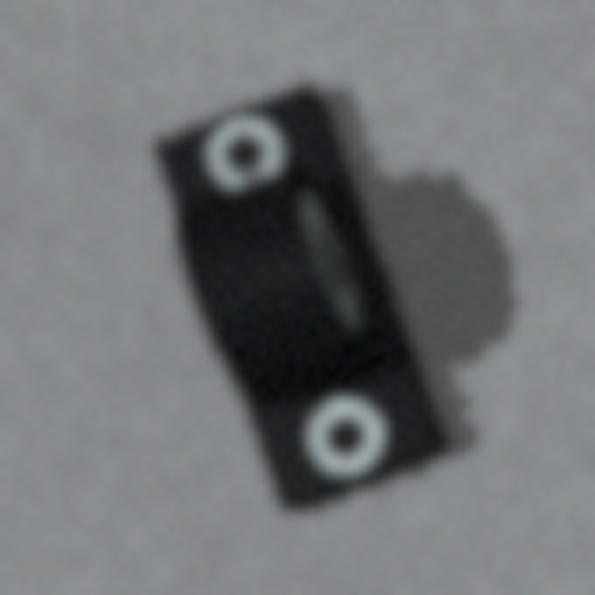

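```bash
cat > c.py <<'E'
from h import *
from scipy.optimize import least_squares
f=lambda x,y:((y+.5)/3.3-.5+160,(x+.5)/4-.5+400)
obs=np.array([f(200,243),f(144,498),f(344,268),f(291,523),f(70,515),f(343,558)])
loc=np.array([[.03,.032,.024],[-.105,.032,.024],[.03,-.032,.024],[-.105,-.032,.024],[-.12,.06,.016],[-.12,-.06,.016]])
P=vision.camera_params("top")
def w(p,l):
    c,s=np.cos(p[2]),np.sin(p[2]);return np.c_[p[0]+c*l[:,0]-s*l[:,1],p[1]+s*l[:,0]+c*l[:,1],l[:,2]]
r=least_squares(lambda p:(proj("top",w(p,loc),P)-obs).ravel(),[.48,-.19,-.15])
print("fixture",r.x.round(4),np.degrees(r.x[2]),r.fun.round(2))
fx=r.x
for n,q in [("channel",[-.037,0,.016]),("ff",[.055,0,.016])]: print(n,w(fx,np.array([q])).round(4))
g=lambda x,y:((y+.5)/7-.5+200,(x+.5)/7-.5+200)
a=atz("top",g(245,152),.0145);b=atz("top",g(346,435),.0145)
print("washers",a,b,"mid",(a+b)/2,"dist",np.linalg.norm(a-b),"yaw",np.degrees(np.arctan2(*(a-b)[:2][::-1])))
o2=np.array([g(163,148),g(312,85),g(290,508),g(448,440)])
l2=np.array([[.05,.022,.014],[.05,-.022,.014],[-.05,.022,.014],[-.05,-.022,.014]])
r=least_squares(lambda p:(proj("top",w(p,l2),P)-o2).ravel(),[.5,.195,.3]);print("block",r.x.round(4),np.degrees(r.x[2]),r.fun.round(2))
np.save("fx.npy",fx)
# neighbour corners
E
python3 c.py
```

```text
fixture [ 0.4859 -0.1915 -0.1949] -11.166581203236785 [-0.68 -0.26  0.12 -0.28 -0.89  0.39  0.04  0.24  0.23 -0.55  1.13  0.47]
channel [[ 0.4496 -0.1843  0.016 ]]
ff [[ 0.5399 -0.2022  0.016 ]]
washers [0.5412227  0.20615972 0.0145    ] [0.47040361 0.17874534 0.0145    ] mid [0.50581315 0.19245253 0.0145    ] dist 0.0759400529003969 yaw 21.161636508676153
block [0.5056 0.1907 0.384 ] 22.001397725517048 [-0.82 -1.46 -1.04  0.44  0.71  0.    1.09  0.98]
```

Fits agree: the block is at (0.506, 0.192) with yaw about 21°, and the washer spacing of 76 mm is plausible. The fixture is at (0.486, -0.1915) with yaw -11.2°. I'll move above the block at a hover and recheck with the wrist camera.

Request:
arm_command --plan '[-0.5, 0.735, -0.79, -0.11, 0.365, -0.5, 0.735, -0.79, -0.11, 0.365, -0.5, 0.735, -0.79, -0.11, 0.365, -0.5, 0.735, -0.79, -0.11, 0.365, -0.5, 0.735, -0.79, -0.11, 0.365, -0.5, 0.735, -0.79, -0.11, 0.365, -0.5, 0.735, -0.79, -0.11, 0.365, -0.5, 0.735, -0.79, -0.11, 0.365, -0.5, 0.735, -0.79, -0.11, 0.365, -0.5, 0.735, -0.79, -0.11, 0.365, -0.5, 0.735, -0.79, -0.11, 0.365, -0.5, 0.735, -0.79, -0.11, 0.365, -0.5, 0.735, -0.79, -0.11, 0.365]' --newtons 25

```text
time_s: 1.85
ee_pos: [0.5047, 0.1929, 0.361]
eef_rot: [3.141, 0.0, -2.77]
force: [0.1, -0.1, 0.1]
grip_width: 0.0705
```

```bash
cat > d.py <<'E'
from h import *
o=sensors.get_obs();print(o["time_s"],o["ee_pos"],np.degrees(o["eef_rot"]),o["force"],o["grip_width"])
P=vision.camera_params("wrist");import pickle;pickle.dump(P,open("Pw.pkl","wb"))
cv2.imwrite("pics/w1.png",vision.camera("wrist"))
for n in ["block","boss"]:
    for d in vision.pinpoint(n,"wrist"): print(n,d["at"],d["confidence"],atz("wrist",d["at"],0 if n=="block" else .042,P))
E
python3 d.py
```

```text
1.85 [0.50474938 0.19288336 0.3609619 ] [ 1.79993869e+02  2.21152655e-02 -1.58719165e+02] [ 0.07432701 -0.14766403  0.12349799] 0.07054701896602686
block [228.2, 319.0] 0.62 [0.50551186 0.19454194 0.        ]
block [76.6, 419.3] 0.59 [0.36167803 0.22371737 0.        ]
boss [331.3, 464.6] 0.81 [0.53404001 0.33406241 0.042     ]
boss [239.7, 313.5] 0.79 [0.50655983 0.19014898 0.042     ]
boss [69.5, 433.6] 0.64 [0.36259159 0.22367189 0.042     ]
```

View pics/w1.png

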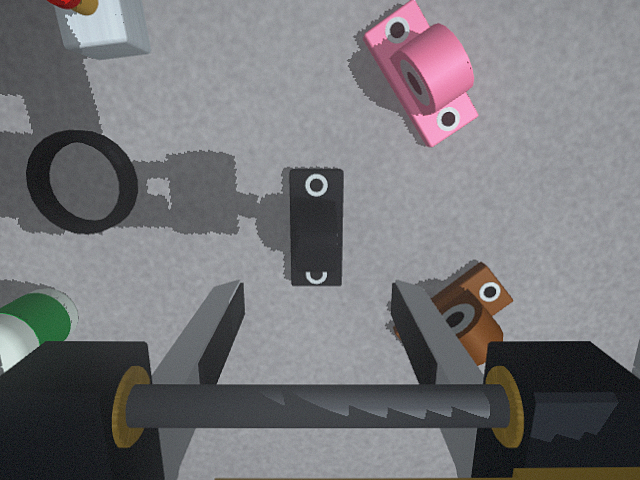

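The wrist view shows the black block squarely aligned at (228,317), with its foot corners at about (169,291), (169,343), (285,292) and (285,342). Nothing is near the fingers' path.

```bash
cat > e.py <<'E'
from h import *
import pickle;P=pickle.load(open("Pw.pkl","rb"))
im=cv2.imread("pics/w1.png");g=cv2.cvtColor(im,cv2.COLOR_BGR2GRAY)
m=((g<62)&(np.ptp(im.astype(int),axis=2)<25)).astype(np.uint8)
n,l,s,c=cv2.connectedComponentsWithStats(cv2.morphologyEx(m,cv2.MORPH_CLOSE,np.ones((3,3))))
k=l[215,325];print(s[k])
q=cv2.boxPoints(cv2.minAreaRect(np.argwhere(l==k)[:,::-1].astype(np.float32)));print(q)
w=np.array([atz("wrist",(p[1],p[0]),.014,P)[:2] for p in q]);print(w,w.mean(0),np.linalg.norm(np.diff(w,axis=0),axis=1))
for i in range(3): print(np.degrees(np.arctan2(*(w[i+1]-w[i])[::-1])))
E
python3 e.py
```

```text
[ 289  169   54  117 5385]
[[289. 169.]
 [342. 169.]
 [342. 285.]
 [289. 285.]]
[[0.46583571 0.15302888]
 [0.45035473 0.19272331]
 [0.542372   0.23032866]
 [0.55906917 0.18745832]] [0.5044079  0.19088479] [0.04260644 0.09940493 0.04600719]
111.30596922292499
22.228709452866585
-68.72004957159388
```

Request:
arm_command --plan '[-0.5, 0.002, -0.0035, -0.12, 0, -0.5, 0.002, -0.0035, -0.22, 0, -0.5, 0.002, -0.0035, -0.3, 0, -0.5, 0.002, -0.0035, -0.3475, 0, -0.5, 0.002, -0.0035, -0.3475, 0, -0.5, 0.002, -0.0035, -0.3475, 0, 1, 0.002, -0.0035, -0.3475, 0, 1, 0.002, -0.0035, -0.3475, 0, 1, 0.002, -0.0035, -0.3475, 0, 1, 0.002, -0.0035, -0.3475, 0, 1, 0.002, -0.0035, -0.3475, 0, 1, 0.002, -0.0035, -0.3475, 0, 1, 0.002, -0.0035, -0.3475, 0, 1, 0.002, -0.0035, -0.3475, 0]' --newtons 32

```text
time_s: 3.4
ee_pos: [0.5063, 0.1904, 0.2218]
eef_rot: [3.141, 0.0, -2.772]
force: [-1.5, 1.6, 3.9]
grip_width: 0.0299
```

```bash
cat > d2.py <<'E'
from h import *
import sys
o=sensors.get_obs();print(o["time_s"],o["ee_pos"].round(4),np.degrees(o["eef_rot"]).round(2),o["force"].round(2),o["moment"].round(2),o["grip_width"])
for c in sys.argv[2:]: cv2.imwrite(f"pics/{c}{sys.argv[1]}.png",vision.camera(c))
E
python3 d2.py 2 wrist
```

```text
3.4 [0.5063 0.1904 0.2218] [ 1.7999e+02  1.0000e-02 -1.5882e+02] [-1.5   1.56  3.94] [0.34 0.22 0.05] 0.029895464849810243
```

View pics/wrist2.png

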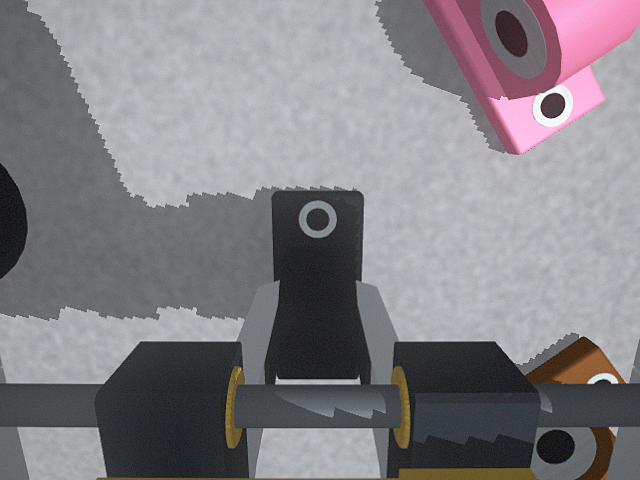

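The grip is good: width 29.9 mm, and the washer is centred at (220,318) between the fingers. Next I lift and carry it to a hover above the channel.

Request:
arm_command --plan '[1, 0, 0, 0.08, 0, 1, 0, 0, 0.16, 0, 1, 0, 0, 0.25, 0, 1, 0, 0, 0.25, 0, 1, -0.01, -0.09, 0.25, -0.03, 1, -0.03, -0.2, 0.25, -0.06, 1, -0.04, -0.32, 0.25, -0.1, 1, -0.05, -0.44, 0.25, -0.14, 1, -0.06, -0.56, 0.25, -0.18, 1, -0.07, -0.68, 0.25, -0.22, 1, -0.08, -0.78, 0.25, -0.25, 1, -0.09, -0.87, 0.25, -0.27, 1, -0.1, -0.92, 0.25, -0.27, 1, -0.1, -0.945, 0.25, -0.27, 1, -0.1, -0.945, 0.25, -0.27, 1, -0.1, -0.945, 0.25, -0.27, 1, -0.1, -0.945, 0.25, -0.27]' --newtons 32

```text
time_s: 5.15
ee_pos: [0.4666, -0.1867, 0.3214]
eef_rot: [3.141, -0.0, 2.947]
force: [0.1, 0.1, -3.8]
grip_width: 0.0294
```

```bash
cat > f.py <<'E'
from h import *
import pickle
o=sensors.get_obs();print(o["time_s"],o["ee_pos"].round(4),np.degrees(o["eef_rot"]).round(2),o["force"].round(2),o["moment"].round(2),o["grip_width"])
P=vision.camera_params("wrist");pickle.dump(P,open("Pw.pkl","wb"))
cv2.imwrite("pics/w3.png",vision.camera("wrist"))
for n in ["fence_face","channel"]:
    for d in vision.pinpoint(n,"wrist"): print(n,d["at"],d["confidence"],atz("wrist",d["at"],.016,P))
p=np.load("fx.npy");c,s=np.cos(p[2]),np.sin(p[2])
w=lambda l:np.c_[p[0]+c*l[:,0]-s*l[:,1],p[1]+s*l[:,0]+c*l[:,1],l[:,2]]
loc=np.array([[.03,.028,.024],[-.105,.028,.024],[-.105,.028,.016],[.03,-.028,.024],[-.105,-.028,.024],[-.12,.06,.016],[-.12,-.06,.016],[.13,.06,.016],[.13,-.06,.016]])
q=proj("wrist",w(loc),P);print(q.round())
im=cv2.imread("pics/w3.png")
for a in q: cv2.circle(im,(int(a[1]),int(a[0])),3,(0,0,255),1)
cv2.imwrite("pics/w3o.png",im)
cv2.imwrite("pics/top3.png",vision.camera("top"))
E
python3 f.py
```

```text
5.15 [ 0.4666 -0.1867  0.3214] [ 1.7999e+02 -3.0000e-02  1.6885e+02] [ 0.1   0.14 -3.78] [0.   0.05 0.  ] 0.029426594232467
[[310. 355.]
 [122. 360.]
 [123. 359.]
 [310. 280.]
 [122. 276.]
 [100. 407.]
 [ 99. 229.]
 [416. 389.]
 [416. 246.]]
```

View pics/w3o.png

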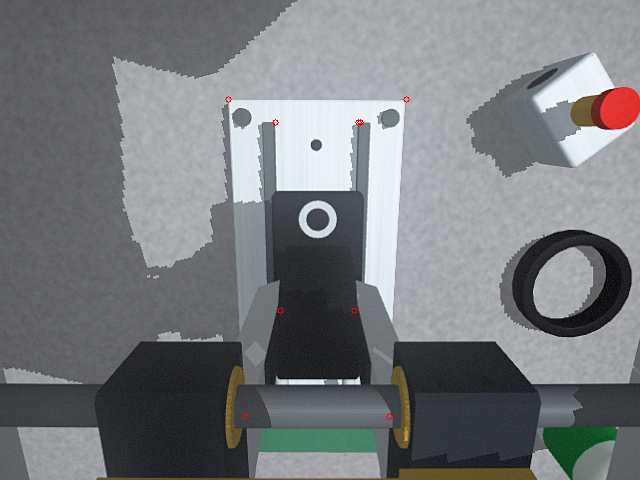

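The predicted bed corners and rail ends (red dots) land within 1–2 px of those in the wrist view. The block's washer (317 px) is centred between the rails. Now I lower it most of the way.

Request:
arm_command --plan '[1, 0, 0, -0.07, 0, 1, 0, 0, -0.14, 0, 1, 0, 0, -0.175, 0, 1, 0, 0, -0.19, 0, 1, 0, 0, -0.19, 0, 1, 0, 0, -0.19, 0]'

```text
time_s: 5.95
ee_pos: [0.4666, -0.1877, 0.2465]
eef_rot: [-3.141, 0.001, 2.946]
force: [0.6, -0.5, -3.5]
grip_width: 0.0298
```

```bash
python3 d2.py 4 wrist scene; python3 - <<'E'
from h import *
im=cv2.imread("pics/scene4.png");cv2.imwrite("pics/s4z.png",cv2.resize(im[120:260,180:400],None,fx=3.5,fy=3.5,interpolation=cv2.INTER_CUBIC))
import pickle;P=pickle.load(open("Pw.pkl","rb"))
o=sensors.get_obs()
e=atz("wrist",(191.5,318),.0996+.014,P);t=np.array([.4666,-.1867]);y=np.radians(168.85)
print("rear edge vs tool x",(e[:2]-t)@[np.cos(y),np.sin(y)],(e[:2]-t)@[-np.sin(y),np.cos(y)])
E
```

```text
5.95 [ 0.4666 -0.1877  0.2465] [-1.7998e+02  7.0000e-02  1.6879e+02] [ 0.55 -0.5  -3.47] [ 0.03 -0.    0.01] 0.02975479070972279
rear edge vs tool x 0.051319265931283616 0.001089453460264033
```

View pics/wrist4.png

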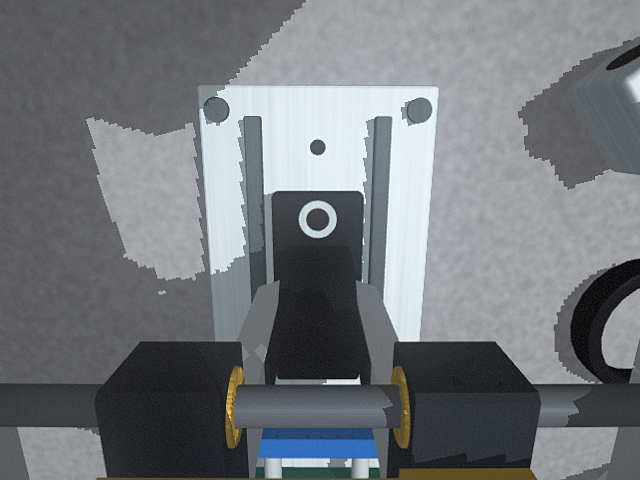

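View pics/s4z.png

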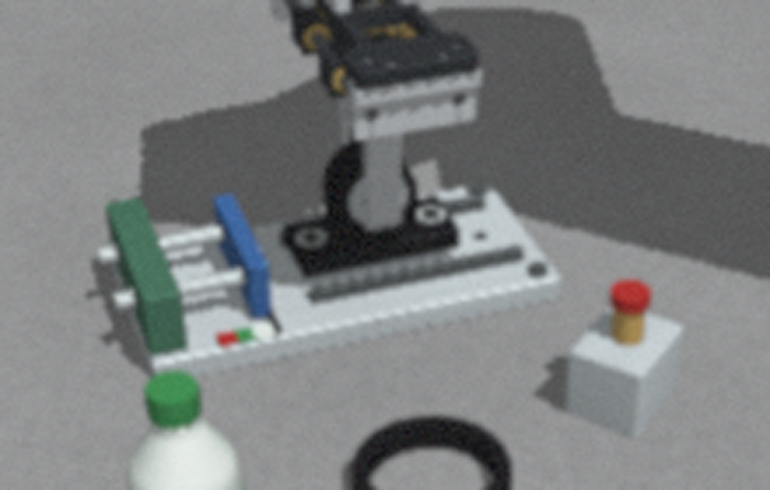

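The block sits square and centred between the rails (rail inner edges at 262 and 374, foot 272–364), and the fence is clear. Next is the last 8.5 mm down.

Request:
arm_command --plan '[1, 0, 0, -0.01, 0, 1, 0, 0, -0.017, 0, 1, 0, 0, -0.021, 0, 1, 0, 0, -0.021, 0, 1, 0, 0, -0.021, 0]'

```text
time_s: 6.55
ee_pos: [0.4664, -0.1877, 0.2378]
eef_rot: [-3.141, 0.0, 2.946]
force: [-4.6, 1.6, 7.0]
grip_width: 0.0298
```

The bed contact force is about 10 N up, and the TCP height matches the expected value. I'll hold briefly, then slide 20 mm, still clear of the fence, to get a friction baseline.

Request:
arm_command --plan '[1, 0, 0, 0.0005, 0, 1, 0, 0, 0.0005, 0, 1, 0.01, -0.002, 0.0005, 0, 1, 0.02, -0.004, 0.0005, 0, 1, 0.03, -0.006, 0.0005, 0, 1, 0.04, -0.008, 0.0005, 0, 1, 0.049, -0.0097, 0.0005, 0, 1, 0.049, -0.0097, 0.0005, 0, 1, 0.049, -0.0097, 0.0005, 0]'

```text
time_s: 7.45
ee_pos: [0.4862, -0.1917, 0.2379]
eef_rot: [-3.141, 0.002, 2.946]
force: [2.6, -0.5, 4.6]
grip_width: 0.0299
```

```bash
cat > v.py <<'E'
from h import *
import sys
n=sys.argv[1]
o=sensors.get_obs();p=np.load("fx.npy");c,s=np.cos(p[2]),np.sin(p[2])
d=o["ee_pos"][:2]-p[:2];F=o["force"]
print(o["time_s"],o["ee_pos"].round(4),np.degrees(o["eef_rot"]).round(2),"local",(c*d[0]+s*d[1]).round(4),(-s*d[0]+c*d[1]).round(4),"F local",(c*F[0]+s*F[1]).round(2),(-s*F[0]+c*F[1]).round(2),F[2].round(2),o["moment"].round(2),o["grip_width"])
cv2.imwrite(f"pics/w{n}.png",vision.camera("wrist"))
im=vision.camera("scene");cv2.imwrite(f"pics/s{n}.png",cv2.resize(im[160:240,190:310],None,fx=6,fy=6,interpolation=cv2.INTER_CUBIC))
im=vision.camera("top");cv2.imwrite(f"pics/t{n}.png",im);cv2.imwrite(f"pics/tz{n}.png",cv2.resize(im[160:340,400:540],None,fx=3.3,fy=3.3,interpolation=cv2.INTER_CUBIC))
E
python3 v.py 5
```

```text
7.45 [ 0.4862 -0.1917  0.2379] [-1.7998e+02  1.0000e-01  1.6878e+02] local 0.0003 -0.0002 F local 2.66 0.02 4.56 [-0.03 -0.25  0.02] 0.029897835259788223
```

View pics/s5.png

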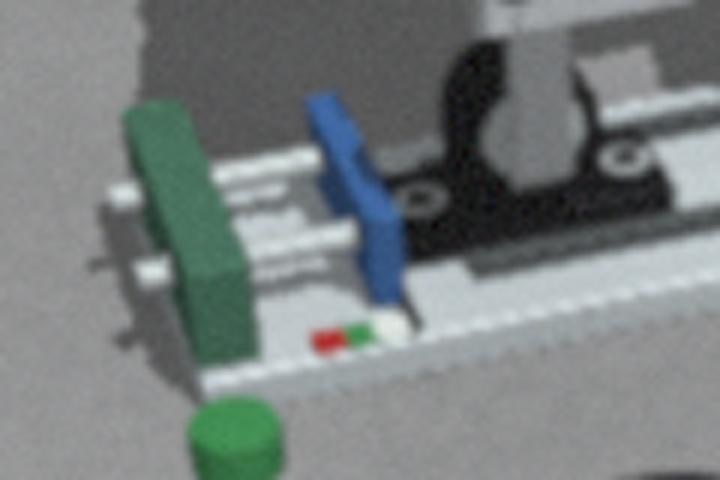

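View pics/tz5.png

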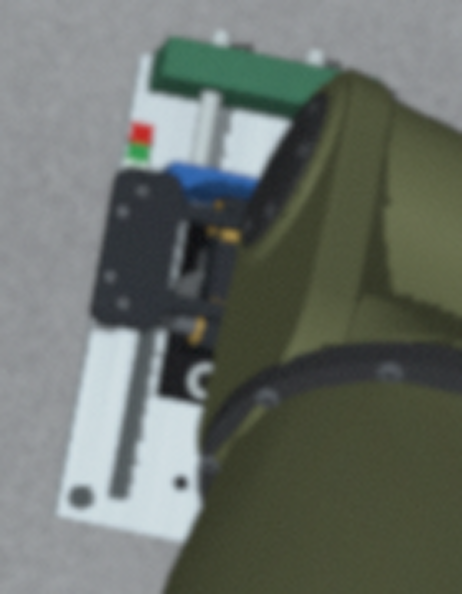

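View pics/w5.png

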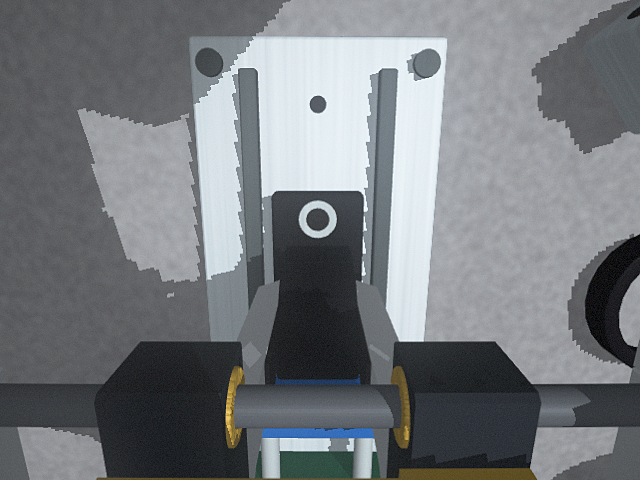

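The fence is still at rest (pointer at the white start), the block is square and centred, and there's about 6 mm of gap. Slide 16 mm, for about 10 mm of fence travel.

Request:
arm_command --plan '[1, 0.01, -0.002, 0, 0, 1, 0.02, -0.004, 0, 0, 1, 0.03, -0.006, 0, 0, 1, 0.039, -0.0077, 0, 0, 1, 0.039, -0.0077, 0, 0, 1, 0.039, -0.0077, 0, 0, 1, 0.039, -0.0077, 0, 0]'

```text
time_s: 8.3
ee_pos: [0.5011, -0.1947, 0.2378]
eef_rot: [3.142, -0.002, 2.946]
force: [-8.3, 2.9, 14.3]
grip_width: 0.0298
```

```bash
python3 v.py 6
```

```text
8.3 [ 0.5011 -0.1947  0.2378] [ 1.8000e+02 -1.0000e-01  1.6877e+02] local 0.0154 -0.0002 F local -8.7 1.23 14.26 [ 0.28  1.28 -0.12] 0.029759820115438974
```

View pics/s6.png

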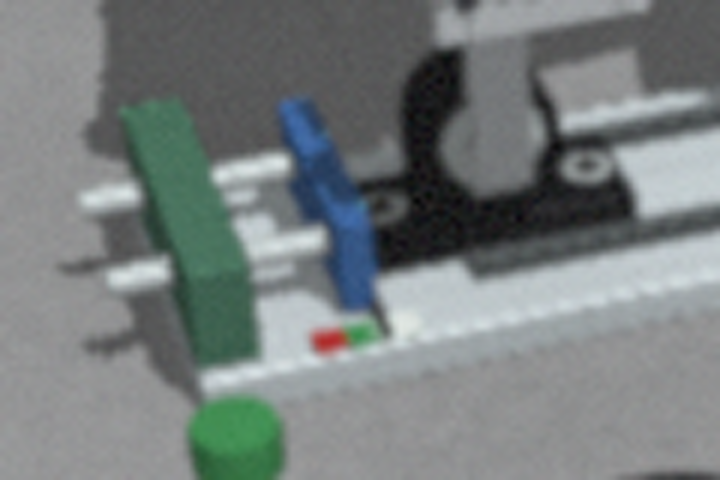

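View pics/w6.png

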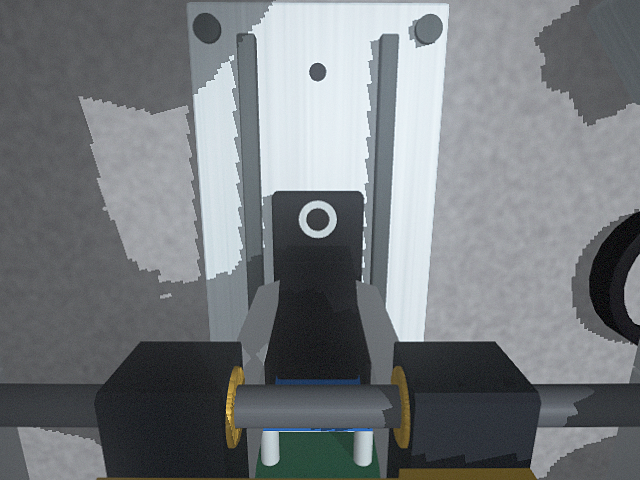

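The pointer (about (383,322) in the zoom) is near 10 mm, still in the white. There's no slip, since the washer is unchanged at (219,317). About 10 mm more to go, with a touch of lift to ease the bed load.

Request:
arm_command --plan '[1, 0.008, -0.0016, 0.0005, 0, 1, 0.016, -0.0032, 0.0005, 0, 1, 0.024, -0.0047, 0.0005, 0, 1, 0.0257, -0.005, 0.0005, 0, 1, 0.0257, -0.005, 0.0005, 0, 1, 0.0257, -0.005, 0.0005, 0]'

```text
time_s: 9.05
ee_pos: [0.5107, -0.1966, 0.238]
eef_rot: [3.141, -0.005, 2.946]
force: [-17.9, 3.9, 21.8]
grip_width: 0.0296
```

```bash
python3 v.py 7
```

```text
9.05 [ 0.5107 -0.1966  0.238 ] [179.98  -0.28 168.77] local 0.0253 -0.0002 F local -18.35 0.4 21.85 [ 0.5   3.03 -0.14] 0.02962356720623451
```

View pics/s7.png

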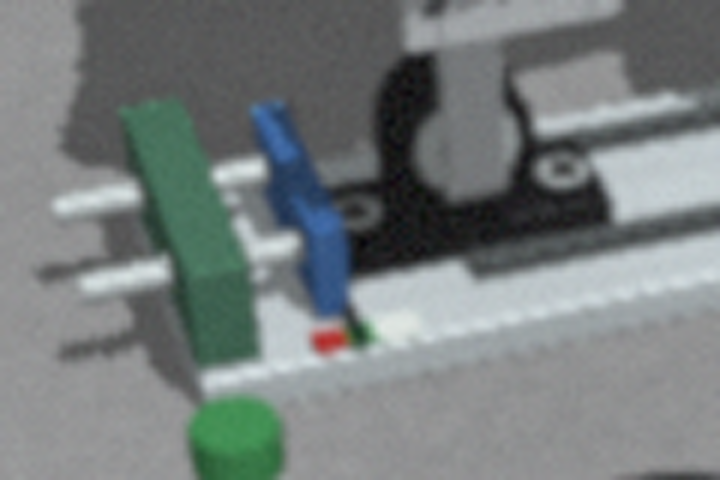

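View pics/w7.png

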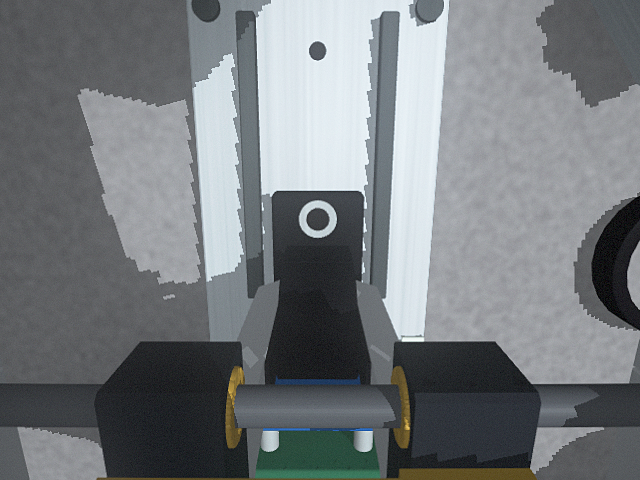

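View pics/tz7.png

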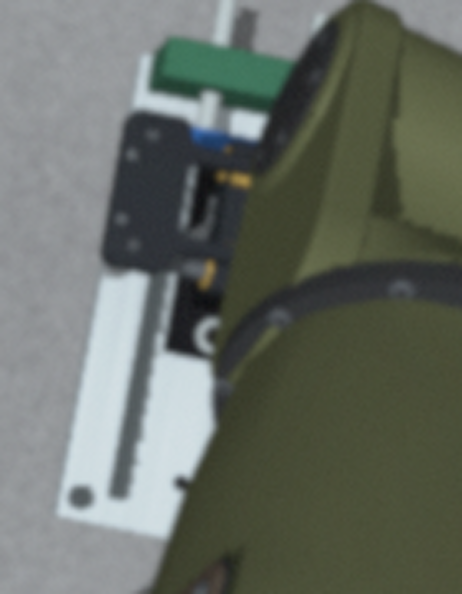

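The pointer is in the green, the block is square and centred, and there's no slip. I'll measure the fence travel precisely from the image shift of the protruding rod ends.

```bash
cat > g.py <<'E'
from h import *
import sys
p=np.load("fx.npy");c,s=np.cos(p[2]),np.sin(p[2])
w=lambda l:np.c_[p[0]+c*l[:,0]-s*l[:,1],p[1]+s*l[:,0]+c*l[:,1],l[:,2]]
P=vision.camera_params("scene")
def meas(n,base="5"):
    A=cv2.imread(f"pics/s{base}.png");B=cv2.imread(f"pics/s{n}.png")
    out=[]
    for (x0,y0,x1,y1,loc) in [(95,250,165,295,[.135,.015,.036]),(98,175,140,215,[.135,-.015,.036]),(300,85,345,130,[.06,-.042,.05]),(360,195,405,300,[.06,.042,.03])]:
        T=A[y0:y1,x0:x1];S=B[y0-30:y1+50,max(0,x0-130):x1+30]
        r=cv2.matchTemplate(S,T,cv2.TM_CCOEFF_NORMED);_,v,_,m=cv2.minMaxLoc(r)
        dx=m[0]+max(0,x0-130)-x0;dy=m[1]+y0-30-y0
        L=np.array([loc,[loc[0]+.02,*loc[1:]]]);q=proj("scene",w(L),P);d=(q[1]-q[0])*6
        out.append((dx,dy,round(v,2),"travel mm",round(20*(dx*d[1]+dy*d[0])/(d@d),1)))
    return out
for n in sys.argv[1:]: print(n,*meas(n),sep="\n ")
E
python3 g.py 5 6 7
```

```text
5
 (0, 0, 1.0, 'travel mm', np.float64(0.0))
 (0, 0, 1.0, 'travel mm', np.float64(0.0))
 (0, 0, 1.0, 'travel mm', np.float64(0.0))
 (0, 0, 1.0, 'travel mm', np.float64(0.0))
6
 (-30, 6, 0.88, 'travel mm', np.float64(10.1))
 (-27, 4, 0.82, 'travel mm', np.float64(9.2))
 (-31, 6, 0.91, 'travel mm', np.float64(11.2))
 (-30, 7, 0.89, 'travel mm', np.float64(10.4))
7
 (-57, 12, 0.84, 'travel mm', np.float64(19.1))
 (-54, 10, 0.81, 'travel mm', np.float64(18.5))
 (-59, 9, 0.85, 'travel mm', np.float64(21.1))
 (-56, 13, 0.88, 'travel mm', np.float64(19.4))
```

The travel is about 19.5 mm (four estimates of 18.5–21.1), so about 11.7 N. Hold for 2 s and recheck.

Request:
arm_command --plan '[1, 0, 0, 0, 0, 1, 0, 0, 0, 0, 1, 0, 0, 0, 0, 1, 0, 0, 0, 0, 1, 0, 0, 0, 0, 1, 0, 0, 0, 0, 1, 0, 0, 0, 0, 1, 0, 0, 0, 0, 1, 0, 0, 0, 0, 1, 0, 0, 0, 0, 1, 0, 0, 0, 0, 1, 0, 0, 0, 0, 1, 0, 0, 0, 0, 1, 0, 0, 0, 0, 1, 0, 0, 0, 0, 1, 0, 0, 0, 0, 1, 0, 0, 0, 0, 1, 0, 0, 0, 0, 1, 0, 0, 0, 0, 1, 0, 0, 0, 0]'

```text
time_s: 11.2
ee_pos: [0.5107, -0.1966, 0.238]
eef_rot: [3.141, -0.005, 2.946]
force: [-19.3, 3.5, 20.4]
grip_width: 0.0299
```

```bash
python3 v.py 8; python3 g.py 8; python3 - <<'E'
from h import *
cv2.imwrite("pics/sc8.png",vision.camera("scene"))
E
```

```text
11.2 [ 0.5107 -0.1966  0.238 ] [179.98  -0.28 168.77] local 0.0253 -0.0002 F local -19.58 -0.32 20.41 [ 0.51  3.07 -0.13] 0.02987763837563175
8
 (-58, 12, 0.85, 'travel mm', np.float64(19.5))
 (-55, 10, 0.81, 'travel mm', np.float64(18.8))
 (-59, 9, 0.85, 'travel mm', np.float64(21.1))
 (-55, 14, 0.87, 'travel mm', np.float64(19.1))
```

View pics/s8.png

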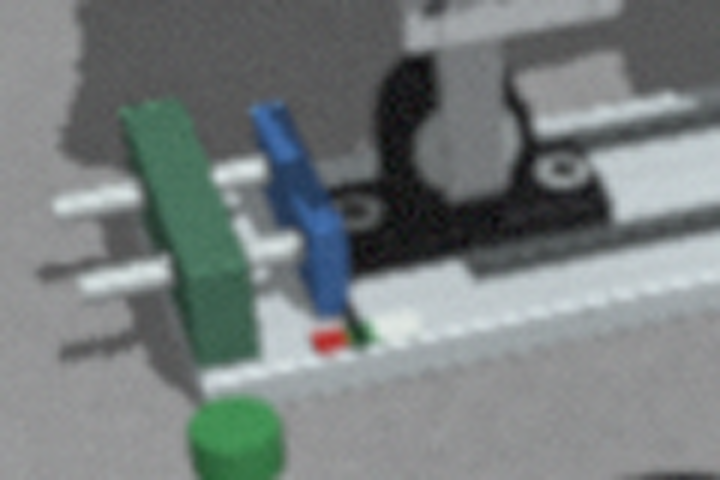

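View pics/sc8.png

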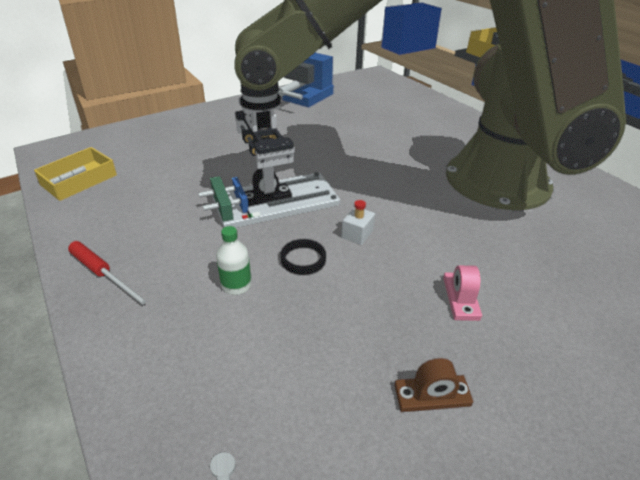

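View pics/w8.png

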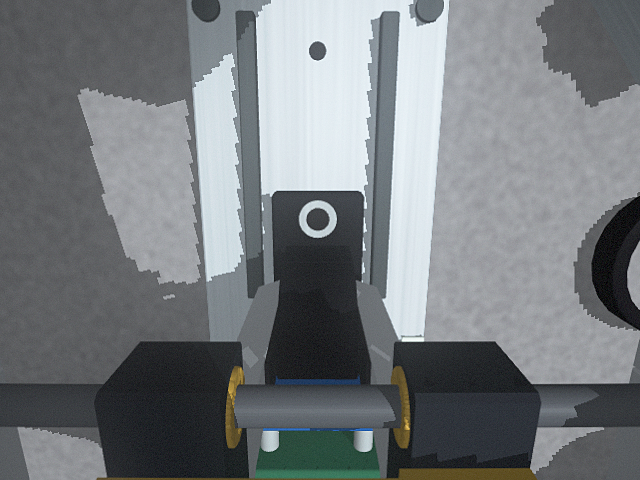

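Everything is steady: the pointer is in the green at about 19.5 mm, the block is flat, square and gripped, and the bottle, ring and valve are where they were. Handing in.

```bash
python3 -c "
from station import job
print(job.hand_in())"
```

```text
the job is handed in; nothing more can be done
None
```

I gripped the black pillow block across its boss at 32 N and lowered it flat between the rails, clear of the fence. I then slid it 46 mm along the rails against the fence, held it there for over 2 s and handed the job in at about 11.4 s, still gripping.

**Last checks:**
- **Fence:** the pointer was in the green. Travel was about 19.5 mm (four image estimates, 18.8 to 21.1 mm), which is roughly 11.7 N from the stated spring rate. It did not change over the 2 s hold.
- **Block position:** the tool was 0.2 mm off the centre line and within 0.1° of the rails, tilted 0.28°. There was no slip in the grip (opening 29.9 mm).
- **Bystanders:** the bottle, the ring and the valve block looked unmoved in the pictures.

**One disagreement:** the wrist read 19.6 N along the rails, more than the spring force. I put the extra 8 N or so down to bed friction, because the block was pressed on the bed with about 24 N. So the 12 N figure comes from fence travel, not from the force sensor.

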